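# Check a saw battery pack in through the swing gate

### The job

Two battery packs wait in the lanes of the red check-in tray. Push the taller pack along its own lane, sliding it on the floor of the tray without lifting it, through the swing gate and far enough into the bay behind that the gate swings shut behind it. Leave the gate of the other lane shut.

Things in the scene. Friction and masses are not known exactly. Their poses are not given: they have to be found in the camera images.
- tray: Red tray 360x176 mm, fixed, open at top and -x end. Origin: mid-width on the bench at the gate line; +x into the bay, +y left. Floor 3 thick, wall tops at 48. Two lanes, centre lines y=+43 (left), -43 (right): run-in x -160..0, 72 clear; bay x 0..196 (end wall), 82 clear. A bare metal gate leaf crosses each lane at x=5. One lane holds the tall pack, the other a 30 mm tall one of same outline.
- pack_tall: The taller battery pack: black block 78 mm long (x, along its lane), 56 wide (y), 60 tall (the top 12 mm is a grey connector block 58 x 34), 0.4 to 0.85 kg. Stands in the run-in of either lane, front face about 10 to 30 mm before the gate line. Origin: centre of its underside; z up.
- gate_left (a joint): Swing gate of the left lane: upright leaf 80 mm long, 3 thick, 40 tall (top 46 above the bench), on an upright hinge at tray x=5, y=+83 mm. Angle, rad: 0 shut across the lane, grows as it swings into the bay (+x), up to 1.52; never swings back past 0. A weak spring (under 1 N at the tip) shuts it in about a second once its 80 mm sweep is clear.
- gate_right (a joint): Swing gate of the right lane: same leaf, spring and angle as the left one; hinge at tray x=5, y=-3 mm.
Things that resemble listed ones, but are neither listed nor needed, are in the scene too. What is shaped like the pack_tall but purple or white is not meant.

How it is judged (in metres and radians):
On the way:
1. the taller pack stands in its gateway and holds the gate of its lane open (x of pack_tall in the frame of tray between -0.035 and 0.1 m and ((y of pack_tall in the frame of tray above 0 m and value of joint gate_left above 0.5 rad) or (y of pack_tall in the frame of tray below 0 m and value of joint gate_right above 0.5 rad))), for 0.1 s.
At the end, for the whole second after the job is handed in: The taller pack stands upright (within 0.2 rad) and at rest on the tray's floor in the bay, its centre 50 to 190 mm beyond the tray's origin along +x and within the tray's walls, and both gates are shut (under 0.12 rad) (x of pack_tall in the frame of tray between 0.05 and 0.19 m and y of pack_tall in the frame of tray between -0.08 and 0.08 m and value of joint each of gate_left, gate_right below 0.12 rad and angle between pack_tall's own z axis and vertical below 0.2 rad and height (world z) of pack_tall below 0.02 m and linear speed of pack_tall below 0.02 m/s); the robot touches nothing.
It fails at once if the taller pack is lifted off the tray's floor (its underside more than 25 mm above the bench) (height (world z) of pack_tall above 0.025 m).
It fails at once if the gate of the other lane is opened (more than 0.25 rad) ((y of pack_tall in the frame of tray above 0 m and value of joint gate_right above 0.25 rad) or (y of pack_tall in the frame of tray below 0 m and value of joint gate_left above 0.25 rad)).
It also fails if it takes over 35 s, if anything falls off the work surface, if the arm or the gripper's body presses on something with over 40 N, if the wrist force passes 120 N, or if a joint passes its speed limit or range.

### The arm

A 7-joint arm with a two-finger parallel gripper is mounted at the origin on the work surface. World frame = base frame: x ahead of the robot, y to its left, z up, the work surface at z = 0. Lengths are in mm, angles in rad, forces in N, time in s.
With the tool pointing down it reaches from about 425 to 875 mm from the base axis. Payload 8.4 kg.
Tool frame: the origin (TCP) lies on the centre line of the jaws, within the pads' length; the fingertips stand 25 mm ahead of it and the grasp point (between the pads) lies 6 mm ahead of it (finger_overhang is the distance from the TCP to the fingertips, in mm); z points along the fingers, y is the direction in which the jaws open and shut (so a half turn about z gives the same grasp; the last joint's range is limited). The gripper opens to 87 mm and grips with 3 to 60 N. Pads are 19 mm wide; open, the fingers measure 117 mm over their backs; the gripper's body (75 mm by 190 mm) begins 51 mm behind the grasp point.
Start: joints at [1.017, 0.333, 0.04, 1.465, -0.013, 1.343, -0.059], TCP at [285.508, -583.909, 247.546] pointing down, gripper open.
Joint ranges: [-2.58, 2.58], [-0.38, 2.09], [-1.3, 1.39], [0.25, 2.4], [-1.5, 4.64], [0.08, 2.09], [-2.65, 2.65]. Speed limits (rad/s): [2.22, 2.22, 2.79, 2.79, 3.14, 3.14, 3.14].

### API

Orientations are given as [roll, pitch, yaw] about the fixed x, y, z axes, in that order (R = Rz(yaw) Ry(pitch) Rx(roll)).
In Python, from cell import get_state, capture, camera_model, finish_job, finger_overhang gives the robot as it stands.
- The arm moves only by the tool arm_command, never from a script. Its argument "motion" is a list of rows, each a list of 3 entries, a list of its own where there are three numbers: the finger opening in mm, from 0 to 87, then the shift along the tool's x, y, z in mm, then the turn about the tool's z in rad. In form: [[grip, [tx, ty, tz], spin], ...]. A call has 1 to 8 rows; each row is the pose to reach, as a shift and turn from the pose measured when the call began, along the tool's axes at that moment; what a row does not reach only later rows make up. A row lasts 1/12 s, in which the tool goes at most 41.7 mm and 7.16 degrees, less where a joint would pass 70% of its speed; a pose out of reach is approached as far as the arm can. A call with a gripper value outside its range is refused whole. The fingers move at their own pace and stop on an object; "squeeze" is the grip in N (left out, the last holds). Time passes only in rows, so rows that repeat a pose let the fingers close. It gives the time, the measured TCP pose, the force and the opening at its end, in the units of the state.
- get_state(): the state, without advancing time (a new reading comes with each control period).
- capture(name): name is "side" or "top"; returns the picture (400x640x3 uint8, red, green, blue); there is no depth.
- camera_model(name): a dict with "K" (3x3 intrinsics, pixels), "rvec" (rotation vector, rad) and "tvec" (3), from world to camera coordinates, as OpenCV has them. Camera axes: x right, y down, z forward; pixel columns grow to the right and rows downward; lengths in mm; the calibration is good to about 2 mm. A picture is of the moment at which its call begins. camera_model takes no time and is no camera call.
- finish_job(): hands the job in, once; it reports no verdict.
The state is a dict: "time_s": time; "joint_pos": joint angles; "qvel": joint speeds; "effort": joint torques, N m; "eef_pos": TCP position; "tcp_rot": TCP orientation; "wrist_force": force on the tool from outside, world axes, zero at the start; "torque": the same for the moment, N m; "width": finger opening in mm.
Only numpy, scipy, OpenCV 4.12 (cv2) and the standard library are available. Lean on these libraries where they do the work, as an engineer would, in place of code of your own. Each camera call takes 0.05 s, during which the arm holds its last target. There are 200 camera calls.

## Working session

There is one attempt and no reset: what is moved stays moved. The work goes in short steps, Python scripts to look and compute and a tool call to move; the robot and the scene stay as the last step left them, time stands still between calls to the robot, and variables do not carry over. Pictures are saved under pics/ and viewed, about 8 in all and at most 12, crops included, and the job is handed in when it is done.

Besides the shell and the picture viewer there is one more tool, called after "Request:" by a JSON object that holds its "name" and its "arguments", one argument or row to a line. arm_command: Moves the arm, as the interface text tells. Its arguments: {"type":"object","properties":{"motion":{"type":"array"},"squeeze":{"type":"number"}},"required":["motion"]}

```bash
mkdir -p pics
python3 - <<'E'
from cell import *
import cv2
s=get_state(); print({k:s[k] for k in('time_s','eef_pos','tcp_rot','width','wrist_force')})
for n in('top','side'):
    cv2.imwrite(f'pics/{n}0.png',capture(n)[:,:,::-1]); print(n,camera_model(n))
E
```

```text
{'time_s': 0.0, 'eef_pos': array([ 285.32326269, -583.55736988,  246.65491163]), 'tcp_rot': array([-3.13997711e+00,  1.17768133e-04,  4.54805274e-01]), 'width': 87.1002291146143, 'wrist_force': array([-0.75702087, -0.10491019,  0.61460098])}
top {'K': array([[371.26590873,   0.        , 319.55470014],
       [  0.        , 371.26590873, 193.47342146],
       [  0.        ,   0.        ,   1.        ]]), 'rvec': array([ 2.16612481, -2.10400197,  0.25114619]), 'tvec': array([-56.05150169, 507.01478814, 598.7957236 ])}
side {'K': array([[412.95704338,   0.        , 314.92005607],
       [  0.        , 412.95704338, 196.90411702],
       [  0.        ,   0.        ,   1.        ]]), 'rvec': array([ 2.12717852, -0.91763762,  0.39986125]), 'tvec': array([-378.38954625,  250.83529253,  493.34861191])}
```

View pics/top0.png

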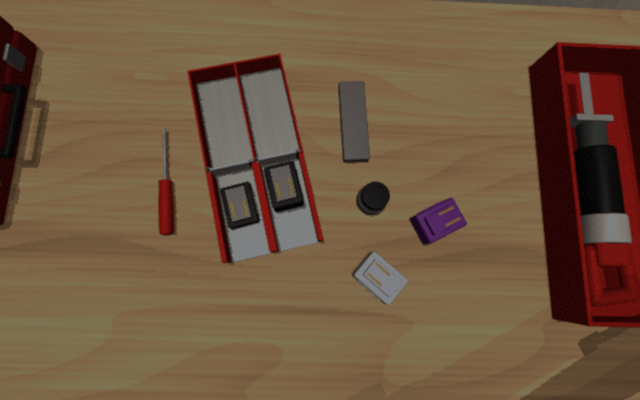

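View pics/side0.png

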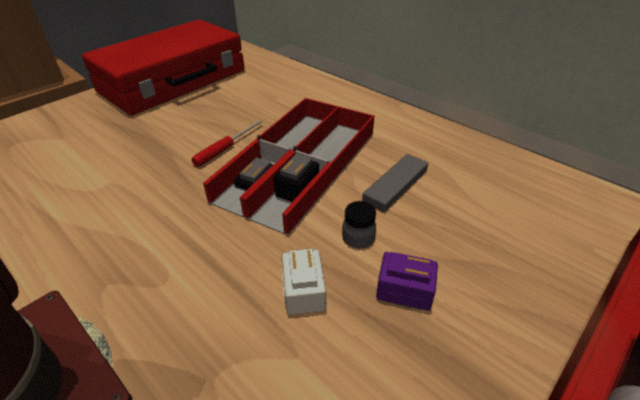

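The top view shows the tray's wall tops with corners near (189,72), (280,56), (322,240) and (225,262). The candidates are:
- a black pack in the left lane at (240,205)
- a black pack in the right lane at (285,185)
- a purple block at (438,220)
- a white block at (380,278)

In the side view the right-lane pack at (296,175) stands above the walls and the left one at (255,172) is low, so I take the right one. Next I fit the poses and check them in a crop.

```bash
cat > h.py <<'E'
import numpy as np, cv2
from cell import *
from scipy.optimize import least_squares
def proj(n,P):
    c=camera_model(n); return cv2.projectPoints(np.float64(P).reshape(-1,1,3),c['rvec'],c['tvec'],c['K'],None)[0].reshape(-1,2)
def ray(n,uv,z):
    c=camera_model(n); R=cv2.Rodrigues(c['rvec'])[0]; o=-R.T@c['tvec']
    d=R.T@np.linalg.inv(c['K'])@np.array([*uv,1.]); return o+d*(z-o[2])/d[2]
def T(p,L):
    L=np.float64(L).reshape(-1,3); c,s=np.cos(p[2]),np.sin(p[2])
    return np.c_[p[0]+c*L[:,0]-s*L[:,1],p[1]+s*L[:,0]+c*L[:,1],L[:,2]]
def box(l,w,z0,z1): return np.array([[a*l/2,b*w/2,z] for z in(z0,z1) for a,b in((1,1),(1,-1),(-1,-1),(-1,1))])
E
python3 - <<'E'
from h import *
px=np.array([(189,72),(280,56),(322,240),(225,262)],float)
W=np.array([ray('top',u,48) for u in px]); print(W.round(0))
L=[(200,88,48),(200,-88,48),(-160,-88,48),(-160,88,48)]
r=least_squares(lambda p:(proj('top',T(p,L))-px).ravel(),[W[:,0].mean(),W[:,1].mean(),0]); p=r.x
print(p,r.fun.round(1))
# pack top of the connector ~ guess
q=ray('top',(284,182),60); print(q)
c,s=np.cos(p[2]),np.sin(p[2]); d=q[:2]-p[:2]; print('in tray',c*d[0]+s*d[1],-s*d[0]+c*d[1])
for n,b in(('top',(180,270,50,130)),('side',(200,380,95,235))):
    im=cv2.imread(f'pics/{n}0.png'); im=cv2.resize(im,None,fx=4,fy=4,interpolation=cv2.INTER_CUBIC)
    for P,col in((T(p,L),(0,255,0)),(T(p,[(5,83,46),(5,3,46),(5,-3,46),(5,-83,46)]),(255,255,0))):
        u=((proj(n,P)+.5)*4).astype(int); cv2.polylines(im,[u],col[0]==0,col,1)
    x0,x1,y0,y1=((180,330,50,270) if n=='top' else (200,380,95,235))
    cr=im[y0*4:y1*4,x0*4:x1*4]; k=min(1,800/cr.shape[1],600/cr.shape[0]); cv2.imwrite(f'pics/{n}c.png',cv2.convertScaleAbs(cv2.resize(cr,None,fx=k,fy=k),alpha=1.8))
    print(n,4*k)
E
```

```text
[[730. 206.  48.]
 [771.  40.  48.]
 [428. -48.  48.]
 [387. 114.  48.]]
[5.60144109e+02 7.31020412e+01 2.53714242e-01] [-1.2 -0.8  1.1 -2.3  2.7  0.3 -2.4  2. ]
[524.78574672  21.03405327  60.        ]
in tray -47.295547166000766 -41.526141081233575
top 2.727272727272727
side 4
```

View pics/topc.png

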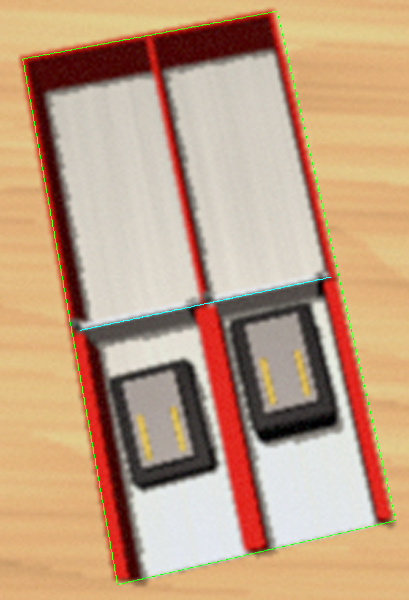

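View pics/sidec.png

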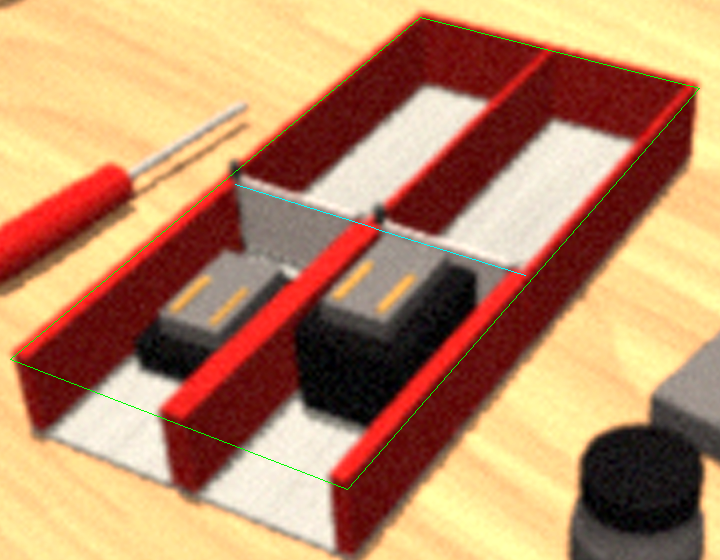

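Overlay and edges agree: tray at about (560, 73), yaw 0.254. The tall pack is in the right lane with its centre near tray x -47, y -42, and in the enlarged crops it clearly stands above the wall tops. I'll push it from behind with the fingers slightly open, tool pointing down and x along the lane.

```bash
cat >> h.py <<'E'
from scipy.spatial.transform import Rotation as Ro
TR=np.array([560.1,73.1,0.2537])
def rel(x,y,tip):  # tool-frame shift so that TCP is at tray x,y with fingertips at height tip; and spin
    s=get_state(); R=Ro.from_euler('xyz',s['tcp_rot']).as_matrix()
    w=T(TR,[(x,y,tip+25)])[0]; d=R.T@(w-s['eef_pos']); t=Ro.from_euler('xyz',[np.pi,0,TR[2]])
    sp=(Ro.from_matrix(R).inv()*t).as_rotvec()
    c,n=np.cos(TR[2]),np.sin(TR[2]); e=s['eef_pos']-[*TR[:2],0]
    print('t',s['time_s'],'tray',np.round([c*e[0]+n*e[1],-n*e[0]+c*e[1],e[2]-25],1),'F',s['wrist_force'].round(1),'w',round(s['width'],1),'shift',d.round(1),'rot',sp.round(3))
E
python3 -c "
from h import *
print(finger_overhang() if callable(finger_overhang) else finger_overhang)
rel(-118,-43,200)"
```

```text
25.0
t 0.1 tray [-430.8 -566.7  221.7] F [-0.1 -0.1  0.2] w 87.1 shift [ 411.1 -450.7   22.4] rot [-0.001  0.     0.201]
```

Request:
{"name": "arm_command", "arguments": {
  "motion": [
    [20,[206,-225,11],0.2],
    [20,[206,-225,11],0.2],
    [20,[206,-225,11],0.2],
    [20,[206,-225,11],0.2],
    [20,[206,-225,11],0.2],
    [20,[206,-225,11],0.2],
    [20,[206,-225,11],0.2],
    [20,[206,-225,11],0.2]
  ]
}}

```text
time_s: 0.77
eef_pos: [373.3, -285.0, 235.8]
tcp_rot: [-3.139, -0.0, 0.261]
wrist_force: [0.9, 0.1, 0.3]
width: 41.4
```

```bash
python3 -c "
from h import *
rel(-118,-43,200)"
```

```text
t 0.7667 tray [-270.7 -299.8  210.8] F [0.9 0.1 0.3] w 41.4 shift [ 154.6 -255.6   11.5] rot [-0.003 -0.     0.007]
```

Request:
{"name": "arm_command", "arguments": {
  "motion": [
    [20,[155,-256,12],0.007],
    [20,[155,-256,12],0.007],
    [20,[155,-256,12],0.007],
    [20,[155,-256,12],0.007],
    [20,[155,-256,12],0.007],
    [20,[155,-256,12],0.007],
    [20,[155,-256,12],0.007],
    [20,[155,-256,12],0.007]
  ]
}}

```text
time_s: 1.43
eef_pos: [457.5, 8.6, 224.5]
tcp_rot: [-3.137, -0.001, 0.26]
wrist_force: [-0.3, 0.6, 0.1]
width: 19.6
```

```bash
python3 -c "
from h import *
rel(-118,-43,60)"
```

```text
t 1.4333 tray [-115.5  -36.7  199.5] F [-0.3  0.6  0.1] w 19.6 shift [ -2.6   6.9 139.5] rot [-0.004 -0.001  0.006]
```

Request:
{"name": "arm_command", "arguments": {
  "motion": [
    [20,[-3,6,0],0.006],
    [20,[-3,6,30],0.006],
    [20,[-3,6,60],0.006],
    [20,[-3,6,90],0.006],
    [20,[-3,6,120],0.006],
    [20,[-3,6,135],0.006],
    [20,[-3,6,135],0.006],
    [20,[-3,6,135],0.006]
  ]
}}

```text
time_s: 2.1
eef_pos: [455.4, 2.0, 89.2]
tcp_rot: [-3.137, 0.001, 0.253]
wrist_force: [0.5, 0.4, 1.1]
width: 20.0
```

Run:
```python
from h import *
rel(-118,-43,16)
a=cv2.imread
im=[]
for n,(x0,x1,y0,y1) in(('top',(180,330,130,270)),('side',(200,380,95,235))):
    im.append(cv2.resize(capture(n)[y0:y1,x0:x1,::-1],(400,int(400*(y1-y0)/(x1-x0)))))
h=max(i.shape[0] for i in im)
cv2.imwrite('pics/c2.png',cv2.convertScaleAbs(np.hstack([cv2.copyMakeBorder(i,0,h-i.shape[0],0,0,0) for i in im]),alpha=1.8))
```

```text
t 2.1 tray [-119.2  -42.6   64.2] F [0.5 0.4 1.1] w 20.0 shift [ 1.2  0.7 48.2] rot [-0.005  0.001 -0.   ]
```

View pics/c2.png

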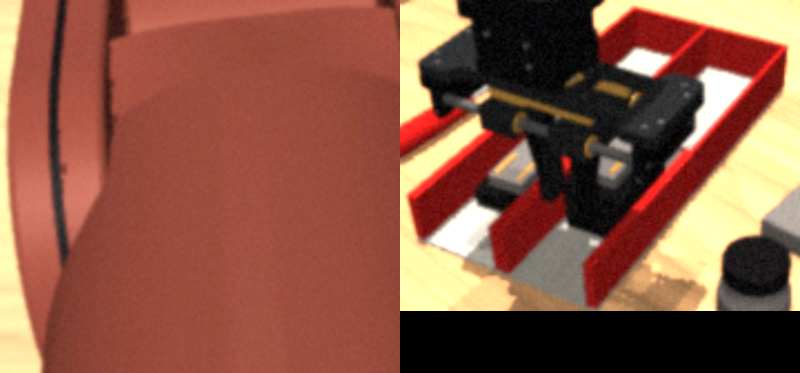

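The top view is blocked by the arm. In the side view the fingers (tips near (548,195) and (590,225) in the crop) are behind the pack, over the right lane. I'll check the expected tip pixels before descending.

Run:
```python
from h import *
P=T(TR,[(x,y,64) for y in(-18,-33,-53,-68) for x in(-129,-110)])
print(((proj('side',P)-[200,95])*400/180+[400,0]).round(0).tolist())
```

```text
[[535.0, 201.0], [549.0, 188.0], [551.0, 207.0], [565.0, 193.0], [573.0, 215.0], [587.0, 201.0], [590.0, 221.0], [603.0, 207.0]]
```

Request:
{"name": "arm_command", "arguments": {
  "motion": [
    [20,[1,0,12],0],
    [20,[1,0,24],0],
    [20,[1,0,36],0],
    [20,[1,0,44],0],
    [20,[1,0,47],0],
    [20,[1,0,47],0],
    [20,[1,0,47],0]
  ]
}}

```text
time_s: 2.78
eef_pos: [458.3, 2.7, 44.1]
tcp_rot: [-3.138, -0.003, 0.254]
wrist_force: [0.2, 0.3, 0.2]
width: 19.9
```

Run:
```python
from h import *
rel(97,-43,16)
i=capture('side')[95:235,200:380,::-1]
cv2.imwrite('pics/c3.png',cv2.convertScaleAbs(cv2.resize(i,None,fx=3.5,fy=3.5,interpolation=cv2.INTER_CUBIC),alpha=2.2))
```

```text
t 2.7833 tray [-116.2  -42.6   19.1] F [0.2 0.3 0.2] w 19.9 shift [213.2   0.4   3.7] rot [-0.004 -0.003 -0.   ]
```

View pics/c3.png

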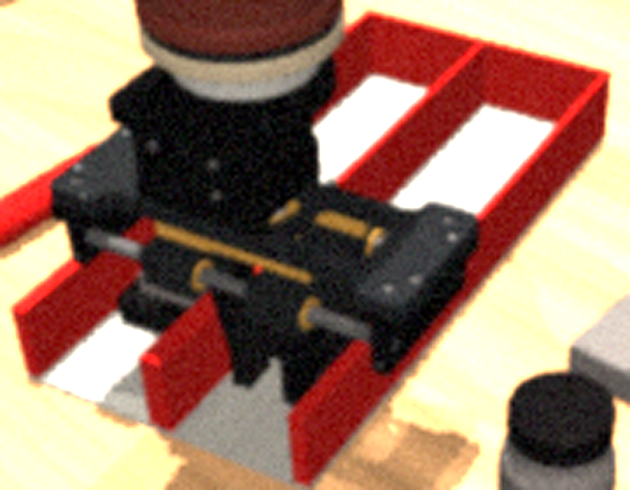

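The fingers are inside the right lane, free of the walls and with no contact force. I'll start the push at about 100 mm/s.

Request:
{"name": "arm_command", "arguments": {
  "motion": [
    [20,[8,0,2],0],
    [20,[16,0,2],0],
    [20,[24,0,2],0],
    [20,[32,0,2],0],
    [20,[40,0,2],0],
    [20,[48,0,2],0],
    [20,[56,0,2],0],
    [20,[64,0,2],0]
  ]
}}

```text
time_s: 3.5
eef_pos: [520.2, 18.3, 41.8]
tcp_rot: [-3.138, -0.001, 0.253]
wrist_force: [-3.4, -2.6, -2.0]
width: 19.5
```

```bash
python3 -c "
from h import *
rel(97,-43,17)"
```

```text
t 3.5 tray [-52.4 -43.   16.8] F [-3.4 -2.6 -2. ] w 19.5 shift [ 1.494e+02 -1.000e-01 -1.000e-01] rot [-0.003 -0.001 -0.001]
```

Request:
{"name": "arm_command", "arguments": {
  "motion": [
    [20,[8,0,0],0],
    [20,[16,0,0],0],
    [20,[24,0,0],0],
    [20,[32,0,0],0],
    [20,[40,0,0],0],
    [20,[48,0,0],0],
    [20,[56,0,0],0],
    [20,[64,0,0],0]
  ]
}}

```text
time_s: 4.17
eef_pos: [582.9, 34.6, 41.8]
tcp_rot: [-3.138, -0.001, 0.253]
wrist_force: [-2.7, -0.3, -1.3]
width: 20.0
```

Run:
```python
from h import *
rel(97,-43,17)
i=capture('side')[95:235,200:380,::-1]
cv2.imwrite('pics/c4.png',cv2.convertScaleAbs(cv2.resize(i,None,fx=3.5,fy=3.5,interpolation=cv2.INTER_CUBIC),alpha=2.2))
```

```text
t 4.1667 tray [ 12.4 -43.   16.8] F [-2.7 -0.3 -1.3] w 20.0 shift [84.6 -0.1 -0.2] rot [-0.003 -0.001 -0.001]
```

View pics/c4.png

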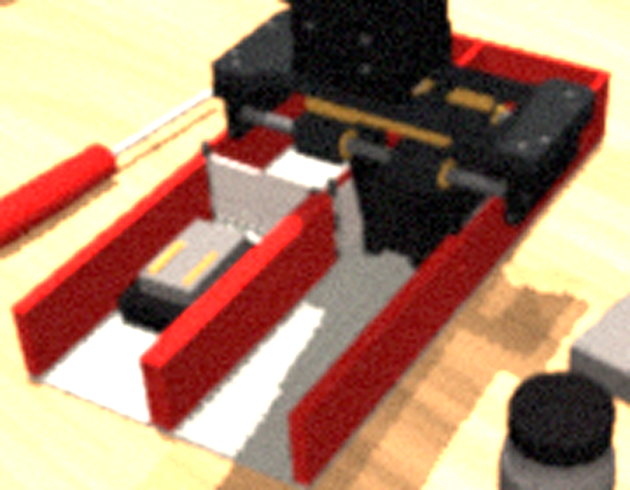

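The right gate is open along the divider at (348,215), the left gate is shut, and the pack is ahead of the fingers. I'll continue to the end, slowing down.

Request:
{"name": "arm_command", "arguments": {
  "motion": [
    [20,[8,0,0],0],
    [20,[16,0,0],0],
    [20,[24,0,0],0],
    [20,[32,0,0],0],
    [20,[40,0,0],0],
    [20,[48,0,0],0],
    [20,[56,0,0],0],
    [20,[63,0,0],0]
  ]
}}

```text
time_s: 4.88
eef_pos: [646.4, 51.2, 42.3]
tcp_rot: [-3.138, -0.003, 0.253]
wrist_force: [-3.7, -1.4, 0.8]
width: 19.9
```

Request:
{"name": "arm_command", "arguments": {
  "motion": [
    [20,[5,0,0],0],
    [20,[9,0,0],0],
    [20,[13,0,0],0],
    [20,[17,0,0],0],
    [20,[19,0,0],0],
    [20,[20,0,0],0],
    [20,[20,0,0],0],
    [20,[20,0,0],0]
  ]
}}

```text
time_s: 5.55
eef_pos: [666.0, 56.4, 42.5]
tcp_rot: [-3.138, -0.004, 0.253]
wrist_force: [-1.0, 0.2, -1.1]
width: 20.1
```

Run:
```python
from h import *
rel(97,-43,17)
i=capture('side')[95:235,200:380,::-1]
cv2.imwrite('pics/c5.png',cv2.convertScaleAbs(cv2.resize(i,None,fx=3.5,fy=3.5,interpolation=cv2.INTER_CUBIC),alpha=2.2))
```

```text
t 5.55 tray [ 98.3 -42.7  17.5] F [-1.   0.2 -1.1] w 20.1 shift [-1.3  0.3  0.5] rot [-0.004 -0.004 -0.   ]
```

View pics/c5.png

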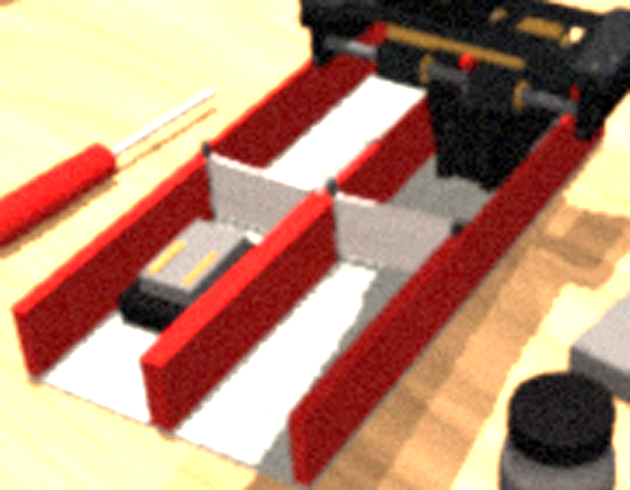

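The right gate has already shut behind the fingers and the left one is still shut. I'll back off 4 mm, lift straight up, then swing the arm clear of the top view.

Request:
{"name": "arm_command", "arguments": {
  "motion": [
    [20,[-2,0,0],0],
    [20,[-4,0,0],0],
    [20,[-4,0,-15],0],
    [20,[-4,0,-35],0],
    [20,[-4,0,-60],0],
    [20,[-4,0,-90],0],
    [20,[-4,0,-120],0],
    [20,[-4,0,-150],0]
  ]
}}

```text
time_s: 6.27
eef_pos: [661.7, 54.9, 195.6]
tcp_rot: [-3.138, -0.005, 0.254]
wrist_force: [0.7, -0.2, -0.3]
width: 19.9
```

Request:
{"name": "arm_command", "arguments": {
  "motion": [
    [20,[-60,240,-30],0],
    [20,[-60,240,-30],0],
    [20,[-60,240,-30],0],
    [20,[-60,240,-30],0],
    [20,[-60,240,-30],0],
    [20,[-60,240,-30],0],
    [20,[-60,240,-30],0],
    [20,[-60,240,-30],0]
  ]
}}

```text
time_s: 6.93
eef_pos: [663.3, -196.8, 225.9]
tcp_rot: [-3.14, -0.006, 0.248]
wrist_force: [0.4, 0.9, 0.6]
width: 19.9
```

Run:
```python
from h import *
rel(97,-43,17)
im=[]
for n,(x0,x1,y0,y1) in(('top',(180,330,50,270)),('side',(200,380,95,235))):
    i=capture(n)[y0:y1,x0:x1,::-1]; im.append(cv2.resize(i,None,fx=2.4,fy=2.4,interpolation=cv2.INTER_CUBIC))
h=max(i.shape[0] for i in im)
cv2.imwrite('pics/c6.png',cv2.convertScaleAbs(np.hstack([cv2.copyMakeBorder(i,0,h-i.shape[0],0,0,0) for i in im]),alpha=2))
```

```text
t 6.9333 tray [  32.1 -287.1  200.9] F [0.4 0.9 0.6] w 19.9 shift [  62.2 -244.2  184.7] rot [-0.002 -0.006 -0.006]
```

View pics/c6.png

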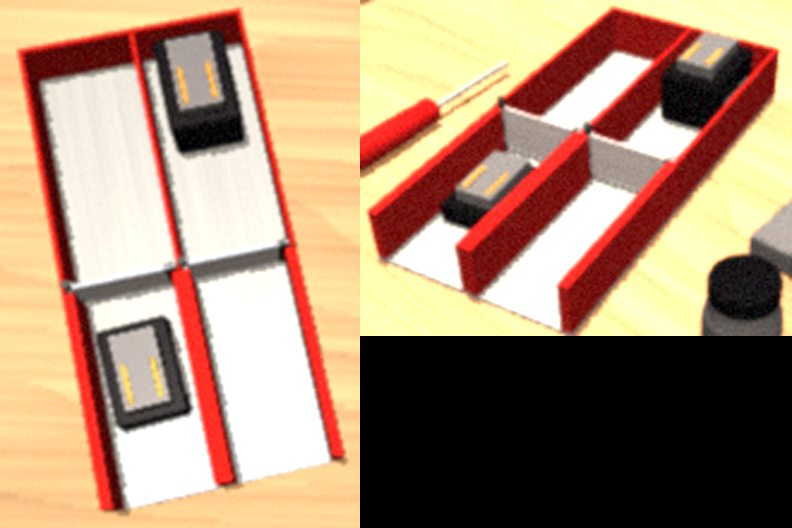

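The final views show the tall pack upright on the right bay's floor, with its connector at about (190,72) in the crop. Both gates are straight across and shut, and the arm is clear.

Run:
```python
from h import *
q=ray('top',(180+191/2.4,50+72/2.4),60); c,s=np.cos(TR[2]),np.sin(TR[2]); d=q[:2]-TR[:2]
print('pack in tray',c*d[0]+s*d[1],-s*d[0]+c*d[1], 'qvel',abs(get_state()['qvel']).max())
finish_job()
```

```text
pack in tray 148.9323172229744 -37.99698618770695 qvel 0.023822675531041983
the job is handed in; nothing more can be done
```

I pushed the tall black pack along the right lane, through its swing gate and into the bay, then lifted the fingers straight up and moved the arm clear. I handed the job in at about 7 s of the 35 s allowed.

- **Pack position:** the last images put its centre at tray x ≈ 149 mm, y ≈ -38 mm (50 to 190 mm needed along x). It looked upright and resting on the bay floor.
- **Gates:** in the last pictures both looked shut. The right gate was seen open mid-push, with the pack ahead of the fingers. The left gate looked shut in every picture that showed it.
- **Forces:** the wrist force readings stayed around 5 N or less while pushing.

No check failed or disagreed. Gate angles were only judged by eye from the pictures, and `finish_job` reports no verdict.

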